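# Open the stone chest's lift-and-slide hatch

### The arm

A 6-joint arm with a two-finger parallel gripper is mounted at the origin on the work surface. World frame = base frame: x ahead of the robot, y to its left, z up, the work surface at z = 0. Lengths are in m, angles in rad, forces in N, time in s.
With the tool pointing down it reaches from about 0.35 to 0.775 m from the base axis. Payload 7.3 kg.
Tool frame: the origin (TCP) lies on the centre line of the jaws, within the pads' length; the fingertips stand ahead of it and the grasp point (between the pads) lies 11 mm behind it (robot.nose_length is the z of the fingertips in the tool frame, in m); z points along the fingers, y is the line along which they close (so a half turn about z gives the same grasp; the last joint's range is limited). The gripper opens to 92 mm and grips with 3 to 60 N. Pads are 19 mm wide; open, the fingers measure 130 mm over their backs; the gripper's body (75 mm by 190 mm) begins 47 mm behind the grasp point.
Start: joints at [1.111, 0.342, 1.524, -0, 1.275, -0.146], TCP at [0.162, 0.499, 0.212] pointing down, gripper open.
Joint ranges: [-2.53, 2.53], [-0.77, 2.02], [0.04, 2.7], [-1, 4.14], [0.28, 2.66], [-3.11, 3.11]. Speed limits (rad/s): [2.57, 2.57, 3.14, 3.14, 3.14, 3.14].

### API

Orientations are given as [roll, pitch, yaw] about the fixed x, y, z axes, in that order (R = Rz(yaw) Ry(pitch) Rx(roll)).
In Python, from cell import robot, cams gives the robot as it stands. The module is installed in compiled form; this text tells all that it offers.
- The arm moves only by the tool carry_out, never from a script. Its argument "deltas" is a list of rows, each a list of 7 numbers: the shift along the tool's x, y, z in cm, then the turn, a rotation vector about the tool's x, y, z in rad, then the opening, from 0 (shut) to 1 (fully open). A call has exactly 8 rows; each row shifts and turns the commanded pose from where the row before left it, along the tool's axes as they then stand; what a row does not reach is not made up. A row lasts 1/12 s, in which the tool goes at most 41.7 mm and 7.16 degrees, less where a joint would pass 70% of its speed; a pose out of reach is approached as far as the arm can. A call is refused whole if a number of a shift passes 4.17 or a number of a turn 0.125, either way. A call with a gripper value outside its range is refused whole. The fingers move at their own pace and stop on an object; "force" is the grip in N (left out, the last holds). Time passes only in rows, so rows that do not move let the fingers close, or fill a call up. It gives the time, the measured TCP pose, the force, the opening and the grip force at its end, in the units of the state.
- robot.observe(): the state, without advancing time (a new reading comes with each control period).
- cams.read_camera(name): name is "side" or "top"; returns a dict with "image" (420x560x3 uint8, blue, green, red), "depth" (420x560 float32, m along the optical axis (not along the pixel's ray), 0 where there is no reading), "fx", "fy", "cx", "cy" (pixels), "D" ([k1, k2, p1, p2, k3] as OpenCV has them; the pictures are not rectified), "world_to_cam" (4x4, takes a point from world to camera coordinates). Camera axes: x right, y up, looking along -z (the intrinsics and any distortion apply to the point x, -y, -z); pixel columns grow to the right and rows downward; lengths in m; the calibration is good to about 2 mm. A picture is of the moment at which its call begins.
- robot.hand_in(): hands the job in; it is judged then, once.
The state is a dict: "time": time; "qpos": joint angles; "qvel": joint speeds; "joint_efforts": joint torques, N m; "tool_pos": TCP position; "tool_rot": TCP orientation; "contact_force": force on the tool from outside, world axes, zero at the start; "torque": the same for the moment, N m; "opening": finger opening in m; "grip_force": force on a finger pad.
Only numpy, scipy, OpenCV 4.12 (cv2) and the standard library are available. Lean on these libraries where they do the work, as an engineer would, in place of code of your own. Each camera call takes 0.05 s, during which the arm holds its last target. There are 200 camera calls.

### The job

Open the larger of the two wooden boxes on the table, the stone chest: take its hatch by the bar handle, lift it out of its sunken seat and slide it sideways along its channels until the well it covered is fully open. Leave the hatch lying flat on the chest's deck, let go of it, and leave the smaller box, with the round knob, shut.

Things in the scene. Friction and masses are not known exactly. Their poses are not given: they have to be found in the camera images.
- chest: Fixed wooden box, 142 (x) by 276 (y) by 96 mm high; origin: centre of underside, z up. Well in its -y half (mouth y -120 to -10), seat ledge at z 50; solid deck in its +y half, top z 60, stop wall at y 128. Side channels along y: walls at x +-61, lips overhead reach in to x +-45, z 90 to 96, so the hatch lifts 10 to 30 mm (20 is best), then slides to +y; it cannot come out upwards.
- hatch: Loose panel 110 (x) by 120 (y) by 10 mm, 0.25 kg, 6 mm play each side in x; origin: centre of underside, z up. Starts flat in the seat: chest y -65, z 50, axes parallel to the chest's. Dark bar handle above it, on two posts: along x, centred, 70 long, 14 wide in y, z 32 to 55 mm; pinch it from above at about z 43, fingers closing along y.
- chest_parked (a point): Where the hatch's origin should end: on the chest's deck, at chest x 0, y 63, z 60 mm, 5 mm short of where the hatch meets the stop wall (y 68). The well's mouth is clear once the hatch's origin is past chest y 50. Axes parallel to the chest's.
- small_hatch: The hatch of the smaller box (96 by 190 by 71 mm, same kind, a small stone on its deck), to be left alone: 72 by 80 by 8 mm with a round knob 26 mm wide. Origin: centre of its underside.
Things that resemble listed ones, but are neither listed nor needed, are in the scene too. What is shaped like the hatch but blue is not meant.

How it is judged:
On the way:
1. the hatch is lifted clear of its seat (origin at least 57 mm above the chest's underside) while still over the well (z of hatch in the frame of chest above 0.057 m and y of hatch in the frame of chest below -0.02 m), for 0.05 s.
At the end, for the whole second after the job is handed in: The hatch lies at rest and flat (within 6 degrees) on the chest's deck, in its channels (origin within 15 mm of the chest's centre line, 55 to 66 mm above its underside), its origin more than 48 mm towards the chest's +y, so that the well is open. The small box is still shut (y of hatch in the frame of chest above 0.048 m and x of hatch in the frame of chest between -0.015 and 0.015 m and z of hatch in the frame of chest between 0.055 and 0.066 m and angle between hatch's own z axis and vertical below 0.1 rad and linear speed of hatch below 0.02 m/s); the robot touches nothing.
It fails at once if the smaller box's hatch is moved by more than 10 mm (distance of small_hatch from where it was at the start of the episode above 0.01 m).
It also fails if it takes over 32 s, if anything falls off the work surface, if the arm or the gripper's body presses on something with over 40 N, if the wrist force passes 120 N, or if a joint passes its speed limit or range.

## Working session

There is one attempt and no reset: what is moved stays moved. The work goes in short steps, Python scripts to look and compute and a tool call to move; the robot and the scene stay as the last step left them, time stands still between calls to the robot, and variables do not carry over. Pictures are saved under pics/ and viewed, at most 10 in all, crops included, and the job is handed in when it is done.

Besides the shell and the picture viewer there is one more tool, called after "Emit:" in YAML: its name, and indented under it one key for each argument. carry_out: Moves the arm, as the interface text tells. Its arguments: {"type":"object","properties":{"deltas":{"type":"array","items":{"type":"array","items":{"type":"number"}}},"force":{"type":"number"}},"required":["deltas"]}

```bash
mkdir -p pics
cat > h.py <<'E'
import numpy as np, cv2
from cell import robot, cams
def cloud(c):
    h,w=c["depth"].shape
    u,v=np.meshgrid(np.arange(w),np.arange(h))
    K=np.array([[c["fx"],0,c["cx"]],[0,c["fy"],c["cy"]],[0,0,1.]])
    p=cv2.undistortPoints(np.stack([u,v],-1).reshape(-1,1,2).astype(np.float64),K,np.array(c["D"],float)).reshape(h,w,2)
    d=c["depth"]
    P=np.stack([p[...,0]*d,-p[...,1]*d,-d,np.ones_like(d)],-1)
    W=P@np.linalg.inv(c["world_to_cam"]).T
    W[d==0]=np.nan
    return W[...,:3]
E
python3 - <<'E'
from h import *
for n in("top","side"):
    c=cams.read_camera(n); cv2.imwrite(f"pics/{n}0.png",c["image"]); np.save(n+"0.npy",cloud(c))
print(robot.observe(), robot.nose_length)
E
```

```text
{'time': 0.1, 'qpos': array([ 1.11101487e+00,  3.42632785e-01,  1.52488598e+00,  2.33007952e-05,
        1.27538942e+00, -1.45973742e-01]), 'qvel': array([-0.0003912 , -0.00137072, -0.00313112, -0.00028508, -0.00148776,
       -0.00136617]), 'joint_efforts': array([ 1.63610363e-03, -4.32002449e+01, -2.44695801e+01,  7.18795834e-02,
        5.25895553e-02, -1.20371587e-05]), 'tool_pos': array([0.1618546 , 0.49904722, 0.21113738]), 'tool_rot': array([-3.14029435e+00, -2.13398016e-04,  2.82777800e+00]), 'contact_force': array([-0.52398468,  0.18106267,  0.39312262]), 'torque': array([-0.00365911,  0.00482887, -0.02612652]), 'grip_force': 0.0, 'opening': 0.09183489921306212} 0.008
```

View pics/top0.png

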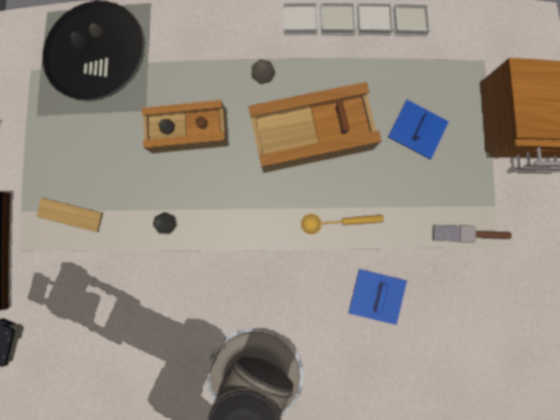

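View pics/side0.png

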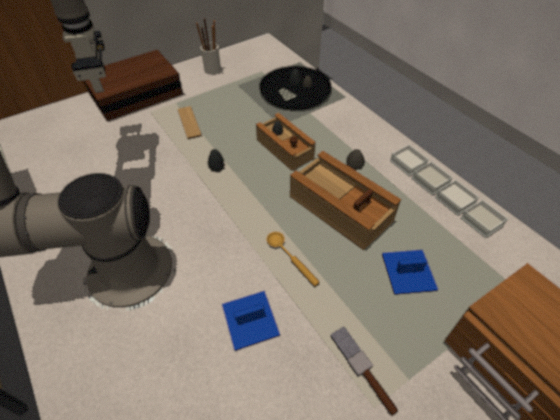

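The top view shows the chest around px (315,125), with its dark bar handle at (342,117) and the pale deck on the left. The small box is at (185,125). The side view shows the same layout. Next I'll fit the chest pose.

Run:
```python
from h import *
W=np.load("top0.npy"); S=np.load("side0.npy")
for n,(r,c) in dict(handle=(117,342),deck=(130,285),hatch=(125,325)).items(): print(n,W[r,c].round(4))
ctr=W[125,315,:2]
for nm,A in(("top",W),("side",S)):
    P=A.reshape(-1,3); P=P[np.isfinite(P).all(1)]
    P=P[np.hypot(*(P[:,:2]-ctr).T)<.19]
    rim=P[(P[:,2]>.088)&(P[:,2]<.0995)]
    al=P[(P[:,2]>.05)&(P[:,2]<.12)]
    bar=P[(P[:,2]>.1015)&(P[:,2]<.115)]
    print(nm,len(rim),len(bar))
    for k,Q in(("rim",rim),("all",al),("bar",bar)):
        if len(Q)<5: continue
        (c,s,a)=cv2.minAreaRect((Q[:,:2]*1000).astype(np.float32)); print(k,np.round(c,1),np.round(s,1),round(a,2),Q[:,2].max().round(4),Q.mean(0).round(4))
```

```text
handle [ 0.5927 -0.2057  0.1063]
deck [ 0.576  -0.0791  0.0621]
hatch [ 0.5874 -0.1719  0.0607]
top 2832 194
rim [ 583.3 -145. ] [144.4 275.7] 11.3 0.0995 [ 0.5816 -0.1449  0.0962]
all [ 634.3 -135.8] [247.9 277.6] 11.24 0.1095 [ 0.5843 -0.1436  0.0761]
bar [ 587.5 -144.7] [121.6 162.7] 13.98 0.1095 [ 0.5973 -0.2066  0.105 ]
side 1679 95
rim [ 582.7 -147. ] [146.5 275.9] 11.5 0.0995 [ 0.5785 -0.1593  0.0948]
all [ 633.  -137.9] [250.7 278.1] 11.04 0.108 [ 0.5821 -0.1563  0.0752]
bar [ 596.5 -210. ] [68.2 13.9] 12.72 0.108 [ 0.5943 -0.2112  0.1042]
```

The rim fit gives a 144x276 mm rectangle and the bar is 68x14 mm, both matching the stated sizes. The chest is at (0.583,-0.146) with yaw 0.197. That predicts the bar at (0.596,-0.210), and the measured bar agrees. Moving above it.

Emit:
carry_out:
  deltas:
    - [0, 0, 0, 0, 0, -0.102, 0.5]
    - [0, 0, 0, 0, 0, -0.102, 0.5]
    - [0, 0, 0, 0, 0, -0.102, 0.5]
    - [0, 0, 0, 0, 0, -0.102, 0.5]
    - [0, 0, 0, 0, 0, -0.102, 0.5]
    - [-1, -2, 0, 0, 0, 0, 0.5]
    - [-1.3, -3.5, 0, 0, 0, 0, 0.5]
    - [-1.3, -3.5, 0, 0, 0, 0, 0.5]
  force: 30

```text
time: 0.77
tool_pos: [0.2148, 0.4173, 0.211]
tool_rot: [-3.141, -0.001, -2.943]
contact_force: [1.0, 0.3, 0.5]
opening: 0.047
grip_force: 0.0
```

Emit:
carry_out:
  deltas:
    - [-1.3, -3.5, 0, 0, 0, 0, 0.5]
    - [-1.3, -3.5, 0, 0, 0, 0, 0.5]
    - [-1.3, -3.5, 0, 0, 0, 0, 0.5]
    - [-1.3, -3.5, 0, 0, 0, 0, 0.5]
    - [-1.3, -3.5, 0, 0, 0, 0, 0.5]
    - [-1.3, -3.5, 0, 0, 0, 0, 0.5]
    - [-1.3, -3.5, 0, 0, 0, 0, 0.5]
    - [-1.3, -3.5, 0, 0, 0, 0, 0.5]

```text
time: 1.43
tool_pos: [0.3718, 0.162, 0.2116]
tool_rot: [3.141, -0.0, -2.945]
contact_force: [0.3, 0.1, 1.2]
opening: 0.0462
grip_force: 0.0
```

Emit:
carry_out:
  deltas:
    - [-1.3, -3.5, 0, 0, 0, 0, 0.5]
    - [-1.3, -3.5, 0, 0, 0, 0, 0.5]
    - [-1.3, -3.5, 0, 0, 0, 0, 0.5]
    - [-1.3, -3.5, 0, 0, 0, 0, 0.5]
    - [-1.3, -3.5, 0, 0, 0, 0, 0.5]
    - [-1.3, -3.5, 0, 0, 0, 0, 0.5]
    - [-1.3, -3.5, 0, 0, 0, 0, 0.5]
    - [-1.3, -3.5, 0, 0, 0, 0, 0.5]

```text
time: 2.1
tool_pos: [0.5285, -0.0923, 0.2113]
tool_rot: [3.141, -0.001, -2.946]
contact_force: [0.4, -0.3, 0.8]
opening: 0.0459
grip_force: 0.0
```

Emit:
carry_out:
  deltas:
    - [-1, -3, 0, 0, 0, 0, 0.5]
    - [-1, -3, 0, 0, 0, 0, 0.5]
    - [-1, -3, 0, 0, 0, 0, 0.5]
    - [-1, -3, 0, 0, 0, 0, 0.5]
    - [0, 0, 0, 0, 0, 0, 0.5]
    - [0, 0, 0, 0, 0, 0, 0.5]
    - [0, 0, 0, 0, 0, 0, 0.5]
    - [0, 0, 0, 0, 0, 0, 0.5]

```text
time: 2.77
tool_pos: [0.5903, -0.1994, 0.2116]
tool_rot: [3.141, -0.0, -2.945]
contact_force: [-0.6, 1.5, -1.1]
opening: 0.0457
grip_force: 0.0
```

Run:
```python
from h import *
c=cams.read_camera("side"); cv2.imwrite("pics/side1.png",cv2.resize(c["image"][80:300,220:440],None,fx=2.5,fy=2.5))
o=robot.observe(); t=o["tool_pos"]; y=o["tool_rot"][2]; print(t,o["tool_rot"])
e=np.array([.596,-.210])-t[:2]
print("tool x,y cm",100*(e@[np.cos(y),np.sin(y)]),100*(e@[np.sin(y),-np.cos(y)]),"yaw err",.197-np.pi-y)
```

```text
[ 0.5903533  -0.19934057  0.21189293] [ 3.14119305e+00 -1.10171123e-04 -2.94428032e+00]
tool x,y cm -0.34475206552037974 -1.1559553548938324 yaw err -0.0003123299441694094
```

View pics/side1.png

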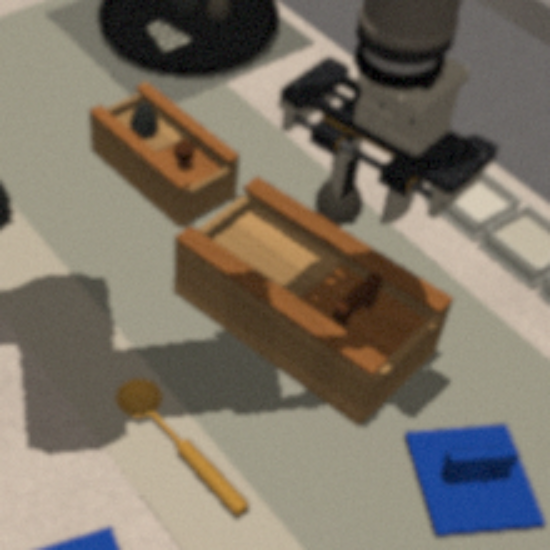

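The crop shows the gripper above the chest, with its jaws in line with the chest's long axis and the bar handle at about (360,295). I'll correct the offset, then lower.

Emit:
carry_out:
  deltas:
    - [-0.35, -1.15, 0, 0, 0, 0, 0.5]
    - [0, 0, 2, 0, 0, 0, 0.5]
    - [0, 0, 2.5, 0, 0, 0, 0.5]
    - [0, 0, 2.5, 0, 0, 0, 0.5]
    - [0, 0, 2, 0, 0, 0, 0.5]
    - [0, 0, 1, 0, 0, 0, 0.5]
    - [0, 0, 0, 0, 0, 0, 0.5]
    - [0, 0, 0, 0, 0, 0, 0.5]

```text
time: 3.48
tool_pos: [0.5966, -0.2106, 0.1124]
tool_rot: [-3.141, 0.0, -2.945]
contact_force: [0.2, -0.2, 0.6]
opening: 0.0459
grip_force: 0.0
```

Emit:
carry_out:
  deltas:
    - [0, 0, 1, 0, 0, 0, 0.5]
    - [0, 0, 1, 0, 0, 0, 0.5]
    - [0, 0, 0.9, 0, 0, 0, 0.5]
    - [0, 0, 0, 0, 0, 0, 0.5]
    - [0, 0, 0, 0, 0, 0, 0.5]
    - [0, 0, 0, 0, 0, 0, 0]
    - [0, 0, 0, 0, 0, 0, 0]
    - [0, 0, 0, 0, 0, 0, 0]
  force: 30

```text
time: 4.15
tool_pos: [0.5966, -0.2112, 0.0832]
tool_rot: [-3.141, 0.001, -2.945]
contact_force: [-0.2, 0.3, -0.6]
opening: 0.0302
grip_force: 0.0
```

Emit:
carry_out:
  deltas:
    - [0, 0, 0, 0, 0, 0, 0]
    - [0, 0, 0, 0, 0, 0, 0]
    - [0, 0, 0, 0, 0, 0, 0]
    - [0, 0, 0, 0, 0, 0, 0]
    - [0, 0, 0, 0, 0, 0, 0]
    - [0, 0, 0, 0, 0, 0, 0]
    - [0, 0, 0, 0, 0, 0, 0]
    - [0, 0, 0, 0, 0, 0, 0]

```text
time: 4.82
tool_pos: [0.5964, -0.2106, 0.083]
tool_rot: [3.141, 0.0, -2.945]
contact_force: [-0.9, 4.8, 4.2]
opening: 0.0134
grip_force: 30.0
```

Gripped at 13.4 mm opening on the 14 mm bar. Lifting 20 mm.

Emit:
carry_out:
  deltas:
    - [0, 0, -0.3, 0, 0, 0, 0]
    - [0, 0, -0.4, 0, 0, 0, 0]
    - [0, 0, -0.4, 0, 0, 0, 0]
    - [0, 0, -0.4, 0, 0, 0, 0]
    - [0, 0, -0.3, 0, 0, 0, 0]
    - [0, 0, -0.2, 0, 0, 0, 0]
    - [0, 0, 0, 0, 0, 0, 0]
    - [0, 0, 0, 0, 0, 0, 0]

```text
time: 5.48
tool_pos: [0.5964, -0.2112, 0.1028]
tool_rot: [-3.141, 0.0, -2.945]
contact_force: [0.6, -0.3, -3.9]
opening: 0.0133
grip_force: 30.0
```

Run:
```python
from h import *
c=cams.read_camera("side"); cv2.imwrite("pics/side2.png",cv2.resize(c["image"][120:270,260:430],None,fx=3.5,fy=3.5))
o=robot.observe(); print(o["tool_pos"],o["contact_force"],o["torque"],o["opening"])
```

```text
[ 0.59632089 -0.21107796  0.10262405] [ 0.44855853  0.77050888 -3.95791883] [ 0.04906084  0.03308582 -0.01054679] 0.013643760076056659
```

View pics/side2.png

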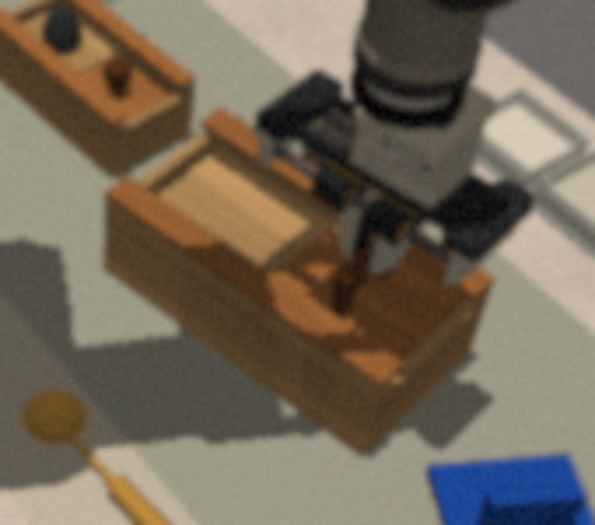

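The hatch is raised, and the wrist force of about -4 N fits its weight. The bar is at about (355,270) in the crop, held between the fingers, with the panel level. Sliding towards +y.

Emit:
carry_out:
  deltas:
    - [0, 0.8, 0, 0, 0, 0, 0]
    - [0, 1.5, 0, 0, 0, 0, 0]
    - [0, 1.5, 0, 0, 0, 0, 0]
    - [0, 1.5, 0, 0, 0, 0, 0]
    - [0, 1.5, 0, 0, 0, 0, 0]
    - [0, 1.5, 0, 0, 0, 0, 0]
    - [0, 1, 0, 0, 0, 0, 0]
    - [0, 0, 0, 0, 0, 0, 0]

```text
time: 6.2
tool_pos: [0.5777, -0.117, 0.1029]
tool_rot: [3.141, -0.0, -2.943]
contact_force: [-0.0, 0.0, -3.1]
opening: 0.0136
grip_force: 30.0
```

Emit:
carry_out:
  deltas:
    - [0, 1, 0, 0, 0, 0, 0]
    - [0, 1, 0, 0, 0, 0, 0]
    - [0, 0.8, 0, 0, 0, 0, 0]
    - [0, 0.5, 0, 0, 0, 0, 0]
    - [0, 0.2, 0, 0, 0, 0, 0]
    - [0, 0, 0, 0, 0, 0, 0]
    - [0, 0, 0, 0, 0, 0, 0]
    - [0, 0, 0, 0, 0, 0, 0]

```text
time: 6.87
tool_pos: [0.5716, -0.0859, 0.1027]
tool_rot: [-3.141, 0.0, -2.946]
contact_force: [0.1, 0.3, -3.2]
opening: 0.0133
grip_force: 30.0
```

Emit:
carry_out:
  deltas:
    - [0, 0, 0.3, 0, 0, 0, 0]
    - [0, 0, 0.3, 0, 0, 0, 0]
    - [0, 0, 0.2, 0, 0, 0, 0]
    - [0, 0, 0.1, 0, 0, 0, 0]
    - [0, 0, 0.05, 0, 0, 0, 0]
    - [0, 0, 0, 0, 0, 0, 0]
    - [0, 0, 0, 0, 0, 0, 0]
    - [0, 0, 0, 0, 0, 0, 0]

```text
time: 7.53
tool_pos: [0.5715, -0.0855, 0.0933]
tool_rot: [-3.142, 0.0, -2.945]
contact_force: [0.8, 0.5, -2.9]
opening: 0.0133
grip_force: 30.0
```

Emit:
carry_out:
  deltas:
    - [0, 0, 0, 0, 0, 0, 0.4]
    - [0, 0, 0, 0, 0, 0, 0.4]
    - [0, 0, 0, 0, 0, 0, 0.4]
    - [0, 0, 0, 0, 0, 0, 0.4]
    - [0, 0, 0, 0, 0, 0, 0.4]
    - [0, 0, 0, 0, 0, 0, 0.4]
    - [0, 0, 0, 0, 0, 0, 0.4]
    - [0, 0, 0, 0, 0, 0, 0.4]

```text
time: 8.2
tool_pos: [0.5715, -0.0855, 0.0932]
tool_rot: [3.142, 0.0, -2.945]
contact_force: [-0.0, -0.1, 0.5]
opening: 0.0368
grip_force: 0.0
```

Emit:
carry_out:
  deltas:
    - [0, 0, -0.5, 0, 0, 0, 0.4]
    - [0, 0, -1, 0, 0, 0, 0.4]
    - [0, 0, -1.5, 0, 0, 0, 0.4]
    - [0, 0, -2, 0, 0, 0, 0.4]
    - [0, 0, -3, 0, 0, 0, 0.4]
    - [0, 0, -3, 0, 0, 0, 0.4]
    - [0, 0, -2, 0, 0, 0, 0.4]
    - [0, 0, 0, 0, 0, 0, 0.4]

```text
time: 8.87
tool_pos: [0.5737, -0.0861, 0.2295]
tool_rot: [-3.137, 0.009, -2.945]
contact_force: [0.2, 0.3, 0.2]
opening: 0.0367
grip_force: 0.0
```

Run:
```python
from h import *
c=cams.read_camera("side"); cv2.imwrite("pics/side3.png",cv2.resize(c["image"][100:270,240:430],None,fx=3,fy=3))
P=cloud(c).reshape(-1,3);P=P[np.isfinite(P).all(1)]
d=P[:,:2]-[.583,-.146];a=.197
x=d@[np.cos(a),np.sin(a)];y=d@[-np.sin(a),np.cos(a)]
m=(abs(x)<.05)&(abs(y)<.12)&(P[:,2]>.102)&(P[:,2]<.125)
b=P[m]; print("bar",m.sum(),x[m].min(),x[m].max(),y[m].min(),y[m].max(),b[:,2].max())
for lo in(-.11,-.06,-.02,.01,.03,.08,.1):
    q=(abs(x)<.03)&(y>lo)&(y<lo+.015)&(P[:,2]<.09); print(lo,q.sum(),np.median(P[q,2]).round(4) if q.any() else 0)
```

```text
bar 129 -0.03441777990130816 0.03421401613323517 0.050552284065373 0.06705812450618556 0.11738126396600057
-0.11 22 0.0275
-0.06 29 0.0207
-0.02 53 0.0474
0.01 76 0.0694
0.03 76 0.0692
0.08 35 0.0687
0.1 73 0.0688
```

View pics/side3.png

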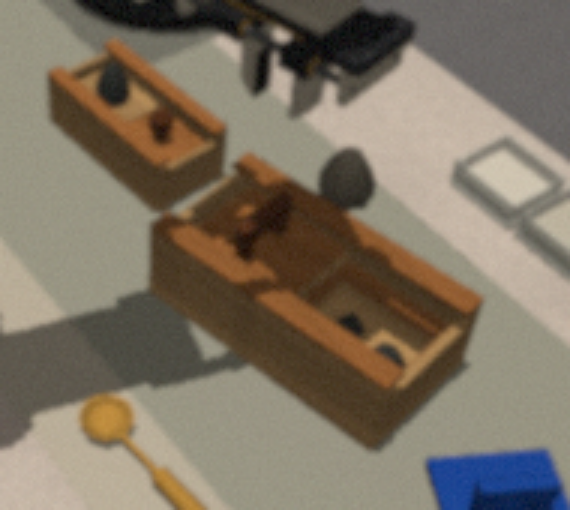

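The well is open at about (380,330) with stones inside. The hatch lies flat on the deck: its top measures 69 mm at every point sampled, and the bar is centred at about y 60 mm. The small box, at about (135,130), is still shut. Handing in.

```bash
python3 -c "
from cell import robot
print(robot.hand_in())"
```

```text
the job is handed in; nothing more can be done
None
```

The chest is open: its hatch lies flat and released on the deck at about y 60 mm, the small box looked still shut in the last picture, and the job is handed in (no verdict was returned).

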